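Load the lower tote and stack the caddy on it instead of nesting it

ROBOT

A 6-joint arm with a two-finger parallel gripper is mounted at the origin on a cart in front of the work surface, level with it; the furniture and walls round the work are solid. World frame = base frame: x ahead of the robot, y to its left, z up, the work surface at z = 0. Lengths are in m, angles in rad, forces in N, time in s.
With the tool pointing down it reaches from about 0.35 to 0.85 m from the base axis. Payload 8.1 kg.
Tool frame: the origin (TCP) lies midway between the tips of the shut fingers; the grasp point (between the pads) lies 19 mm behind it (robot.grip_point_offset is the distance from the TCP to the grasp point, in m); z points along the fingers, y is the line along which they close (so a half turn about z gives the same grasp; the last joint's range is limited). The gripper opens to 93 mm and grips with 3 to 60 N. Pads are 15 mm wide; open, the fingers measure 128 mm over their backs; the gripper's body (75 mm by 188 mm) begins 65 mm behind the grasp point.
Start: joints at [-1.352, 0.13, 1.488, -0, 1.523, -0.085], TCP at [0.18, -0.573, 0.219] pointing down, gripper open.
Joint ranges: [-2.96, 2.96], [-0.89, 2.26], [0.02, 2.5], [-1.34, 4.48], [0, 2.73], [-2.66, 2.66]. Speed limits (rad/s): [2.39, 2.39, 2.79, 3.14, 3.14, 3.14].

INTERFACE

Orientations are given as a rotation vector (axis times angle).
In Python, from plant import robot, read_camera, job gives the robot as it stands.
- The arm moves only by the shell command python3 -m inch 'ROWS' [FORCE]. ROWS is JSON, one flat list of numbers, 5 for each row, row after row: the shift along the world's x, y, z in mm, then the turn about the world's z in degrees, then the opening in per cent of the stroke, from 0 (shut) to 100 (fully open). In form: [dx, dy, dz, yaw, hand, dx, dy, dz, yaw, hand, ...]. A call has 1 to 10 rows; each row is the pose to reach, as a shift and turn from the pose commanded when the call began; what a row does not reach only later rows make up. A row lasts 1/12 s, in which the tool goes at most 41.7 mm and 7.16 degrees, less where a joint would pass 70% of its speed; a pose out of reach is approached as far as the arm can. A call with a gripper value outside its range is refused whole. The fingers move at their own pace and stop on an object; FORCE is the grip in N (left out, the last holds). Time passes only in rows, so rows that repeat a pose let the fingers close. It gives the time, the measured TCP pose, the force, the opening and the grip force at its end, in the units of the state.
- robot.read_state(): the state, without advancing time (a new reading comes with each control period).
- read_camera(name): name is "scene" or "top" or "wrist"; returns a dict with "image" (400x640x3 uint8, blue, green, red), "K" (3x3 intrinsics, pixels), "D" ([k1, k2, p1, p2, k3] as OpenCV has them; the pictures are not rectified), "extrinsics" (4x4, takes a point from world to camera coordinates); the wrist camera has in their place "mount" (4x4, takes a point from camera to tool coordinates, whose origin is the TCP and whose axes are the flange's). Camera axes: x right, y down, z forward; pixel columns grow to the right and rows downward; lengths in m; the calibration is good to about 2 mm. A picture is of the moment at which its call begins: read the wrist's pose just before it. There is no depth.
- job.close_job(): hands the job in; it is judged then, once.
The state is a dict: "t": time; "q": joint angles; "dq": joint speeds; "joint_torque": joint torques, N m; "tool_pos": TCP position; "orientation": TCP orientation; "force": force on the tool from outside, world axes, zero at the start; "wrist_torque": the same for the moment, N m; "opening": finger opening in m; "gripper_force": force on a finger pad.
Only numpy, scipy, OpenCV 4.12 (cv2) and the standard library are available. Lean on these libraries where they do the work, as an engineer would, in place of code of your own. Each camera call takes 0.05 s, during which the arm holds its last target. There are 200 camera calls.

TASK

Stand the small oblong tin upright in the plain open tote. Then put the caddy (the tote with the grip bar) on top of it, turned the way round in which its four pins rest in the shallow rim notches, so that it sits level, stacked above the tin instead of nesting down onto it. Set both down rather than dropping them, leave the garlic, lemon, mug and jar where they stand, and let go of everything.

Things in the scene. Friction and masses are not known exactly. Their poses are not given: they have to be found in the camera images.
- base_tote: plain open grey plastic tote without handle, 150 (x) x 112 (y) x 90 mm high (z), walls 6 mm, floor 5 mm; loose, about 0.5 kg. Origin: centre of its underside; x along its length. The end wall at -x is low (45 mm), at +x full height (90 mm). The rims of both long walls have deep slots and shallow notches (base_deep, base_shallow)
- base_shallow (a point): one of the tote's four shallow rim notches, at x = +47, y = +53 mm from base_tote's origin, notch bottom 80 mm up; the others: x = -18 mm in the same wall, and both in the opposite wall (y = -53 mm). Each 20 mm wide along x, 10 mm deep. With the caddy's low end opposite to the tote's, origins one above the other, all four pins rest here: caddy origin 80 mm above the tote's
- base_deep (a point): one of the tote's four deep rim slots, at x = -47, y = +53 mm from base_tote's origin, bottom 12 mm up; the others at x = +18 mm and in the opposite wall (y = -53 mm). Each 20 mm wide. With the caddy's low end at the same end as the tote's low end, its pins drop down these slots and it nests
- base_low_end (a point): middle of the top edge of the base tote's low end wall: 72 mm towards -x, 45 mm up from base_tote's origin
- caddy: grey plastic caddy tote with a pale wooden grip bar; body 128 (x) x 92 (y) x 70 mm high, walls 4 mm; loose, about 0.35 kg. Origin: centre of its underside; x along its length. End wall at -x low (35 mm), at +x 70 mm. Four round pins, 14 mm diameter, stick out of the long sides to y = +-60 mm at x = -47 and x = +18 mm, undersides level with the caddy's underside
- caddy_grip (a point): centre of the caddy's grip bar, 96 mm straight above the caddy's origin. The bar runs along the caddy's x, 100 mm long, 14 mm wide (y), 20 mm high (86 to 106 mm up), free beneath except for two posts at x = +-42 mm
- caddy_low_end (a point): middle of the top edge of the caddy's low end wall: 62 mm towards -x, 35 mm up from the caddy's origin
- tin: small oblong tin box, 40 (x) x 70 (y) x 68 mm high (z), about 0.09 kg, standing upright; origin: centre of its underside. Grasp it across its 40 mm side. It stands on the steel draining board, 1 mm below the worktop
- garlic: bulb of garlic, 53 mm, to be left alone; origin: centre of its underside
- lemon: lemon, 72 x 57 x 58 mm, to be left alone; origin: centre of its underside
- mug: white mug, 79 x 109 x 89 mm with its handle, to be left alone; origin: centre of its underside
- mustard_jar: glass jar with a screw lid, 62 mm across, 109 mm high, to be left alone; origin: centre of its underside
- cupboard_corner (a point): fixed: lower front right corner of the wall cupboard that hangs over the back of the worktop, 275 mm above it; the cupboard fills what lies behind and to the left of this point from there up, so pass it on the robot's side with hand and wrist
Not all that is in view belongs to the job. What is shaped like the base_tote but red is not meant.

How it is judged:
On the way, in this order (a step that is already met when the one before it is completed fails the run):
1. the tin stands upright on the floor of the base tote, let go of (x of tin in the frame of base_tote between -0.07 and 0.07 m and y of tin in the frame of base_tote between -0.05 and 0.05 m and z of tin in the frame of base_tote below 0.012 m and angle between tin's own z axis and vertical below 0.15 rad and contact force between tin and the fingers below 0.1 N), for 0.2 s.
2. the caddy, turned with its low end away from the tote's low end, sits with its pins in the shallow notches (x of caddy_low_end in the frame of base_tote above 0.05 m and horizontal distance between caddy and base_tote below 0.01 m and z of caddy in the frame of base_tote between 0.075 and 0.085 m), for 0.2 s.
At the end, for the whole second after the job is handed in: Tote level on the worktop, tin upright (0.15 rad) on its floor; caddy low end opposite the tote's low end, origin within 10 mm horizontally of the tote's and 75 to 85 mm above it (pins in the shallow notches), level within 0.05 rad; all at rest and let go of (all of step 2 and x of tin in the frame of base_tote between -0.07 and 0.07 m and y of tin in the frame of base_tote between -0.05 and 0.05 m and z of tin in the frame of base_tote below 0.012 m and angle between tin's own z axis and vertical below 0.15 rad and angle between each of caddy, base_tote's own z axis and vertical below 0.05 rad and height (world z) of base_tote below 0.01 m and linear speed of each of caddy, base_tote, tin below 0.02 m/s); the robot touches nothing.
It fails at once if a bystander (garlic, lemon, mug, jar) is moved more than 40 mm (distance of any of garlic, lemon, mug, mustard_jar from where it was at the start of the episode above 0.04 m).
It fails at once if the caddy or the tin is dropped (falls freely, faster than 0.5 m/s) ((linear speed of caddy above 0.5 m/s and contact force between caddy and anything else below 0.1 N) or (linear speed of tin above 0.5 m/s and contact force between tin and anything else below 0.1 N)).
It also fails if it takes over 64 s, if anything falls off the work surface, if the arm or the gripper's body presses on something with over 40 N, if the wrist force passes 120 N, or if a joint passes its speed limit or range.

## Working session

There is one attempt and no reset: what is moved stays moved. The work goes in short steps, Python scripts to look and compute and a shell command to move; the robot and the scene stay as the last step left them, time stands still between calls to the robot, and variables do not carry over. Pictures are saved under pics/ and viewed, at most 10 in all, crops included, and the job is handed in when it is done.

```bash
ls; mkdir -p pics; cat > h.py <<'E'
import numpy as np,cv2,json
from plant import robot,read_camera,job
def snap(n,f):
    s=robot.read_state(); c=read_camera(n); cv2.imwrite(f'pics/{f}.png',c['image'])
    K=np.array(c['K']);D=np.array(c['D'])
    if 'mount' in c:
        T=np.eye(4);T[:3,:3]=cv2.Rodrigues(np.array(s['orientation'],float))[0];T[:3,3]=s['tool_pos']
        E=np.linalg.inv(T@np.array(c['mount']))
    else: E=np.array(c['extrinsics'])
    np.savez(f'pics/{f}.npz',K=K,D=D,E=E); return c
def cal(f):
    z=np.load(f'pics/{f}.npz'); return z['K'],z['D'],z['E']
def pt(f,uv,z):
    "pixels to world at height z"
    K,D,E=cal(f); p=cv2.undistortPoints(np.array(uv,float).reshape(-1,1,2),K,D)[:,0]
    R=E[:3,:3];c=-R.T@E[:3,3]; d=np.c_[p,np.ones(len(p))]@R
    return c+d*((z-c[2])/d[:,2])[:,None]
def proj(f,X):
    K,D,E=cal(f); return cv2.projectPoints(np.array(X,float),cv2.Rodrigues(E[:3,:3])[0],E[:3,3],K,D)[0][:,0]
E
python3 - <<'E'
from h import *
a=snap('scene','s0');b=snap('top','t0');print(robot.read_state())
E
```

```text
pics
{'t': 0.1, 'q': array([-1.35237608e+00,  1.31052358e-01,  1.48912768e+00,  2.73225000e-06,
        1.52298482e+00, -8.53945110e-02]), 'dq': array([-0.00020417, -0.00194112, -0.00510161, -0.00110766, -0.00112226,
       -0.00013421]), 'joint_torque': array([ 8.76622598e-04, -5.61341143e+01, -4.93094301e+01,  7.69122387e-02,
        2.90513935e-02, -5.49023218e-05]), 'tool_pos': array([ 0.17941733, -0.57203771,  0.21773567]), 'orientation': array([-3.10386403e+00, -4.75160191e-01,  1.59782032e-04]), 'force': array([ 0.28196937,  0.40105826, -0.44480636]), 'wrist_torque': array([-0.03829665, -0.06543312,  0.00044786]), 'gripper_force': 0.0, 'opening': 0.09279724766216146}
```

View pics/t0.png

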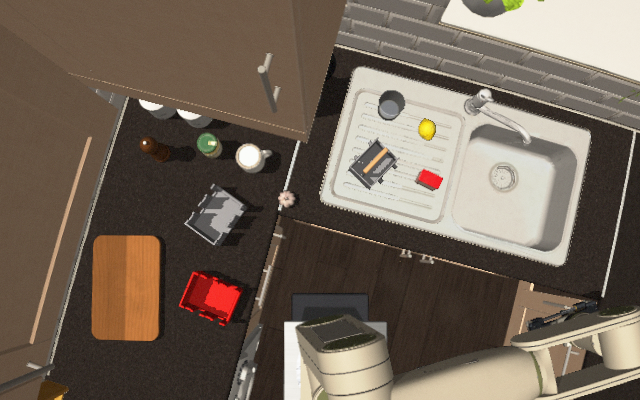

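View pics/s0.png

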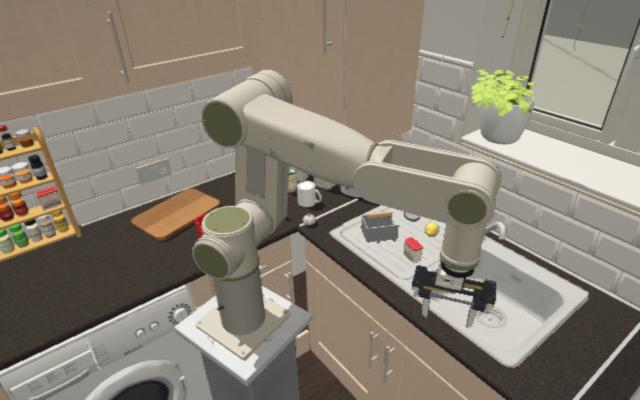

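The top view shows the grey tote at (216,214), a red tote at (212,297) which is the decoy, the caddy with the wooden bar at (374,164), the tin with a red lid at (429,180), garlic (287,199), mug (250,157), jar (208,145), lemon (427,129) and a dark pot (391,104). The scene view shows the tin at (413,248) and the caddy at (380,228).

Possible mix-ups: for the tote, grey (216,214) or red (212,297), so I take the grey one. For the tin, the red-lidded box (429,180) is the only candidate. For the caddy, (374,164) is the one with the bar. I'll check these in one close crop.

```bash
python3 - <<'E'
from h import *
i=cv2.imread('pics/t0.png')
a=cv2.resize(i[170:260,170:300],None,fx=6,fy=6,interpolation=cv2.INTER_CUBIC)[:, :780]
a=cv2.resize(i[175:255,175:255],(400,400),interpolation=cv2.INTER_CUBIC)
b=cv2.resize(i[130:200,340:410],(400,400),interpolation=cv2.INTER_CUBIC)
c=cv2.resize(i[165:195,412:447],(233,200),interpolation=cv2.INTER_CUBIC)
m=np.zeros((600,800,3),np.uint8);m[:400,:400]=a;m[:400,400:]=b;m[400:,:233]=c
cv2.imwrite('pics/crop0.png',m)
for n,uv,z in [('tote',(216,214),.09),('caddybar',(374,160),.106),('tin',(429,180),.067),('garlic',(287,199),.03),('mug',(250,157),.05),('jar',(208,145),.1),('lemon',(427,129),.03),('cup corner?',(303,140),.275),('pot',(391,104),.05),('tap',(530,140),.15)]: print(n,pt('t0',[uv],z).round(3))
E
```

```text
tote [[0.48  0.359 0.09 ]]
caddybar [[ 0.64  -0.112  0.106]]
tin [[ 0.585 -0.283  0.067]]
garlic [[0.531 0.151 0.03 ]]
mug [[0.659 0.265 0.05 ]]
jar [[0.687 0.386 0.1  ]]
lemon [[ 0.753 -0.289  0.03 ]]
cup corner? [[0.663 0.094 0.275]]
pot [[ 0.828 -0.174  0.05 ]]
tap [[ 0.694 -0.572  0.15 ]]
```

View pics/crop0.png

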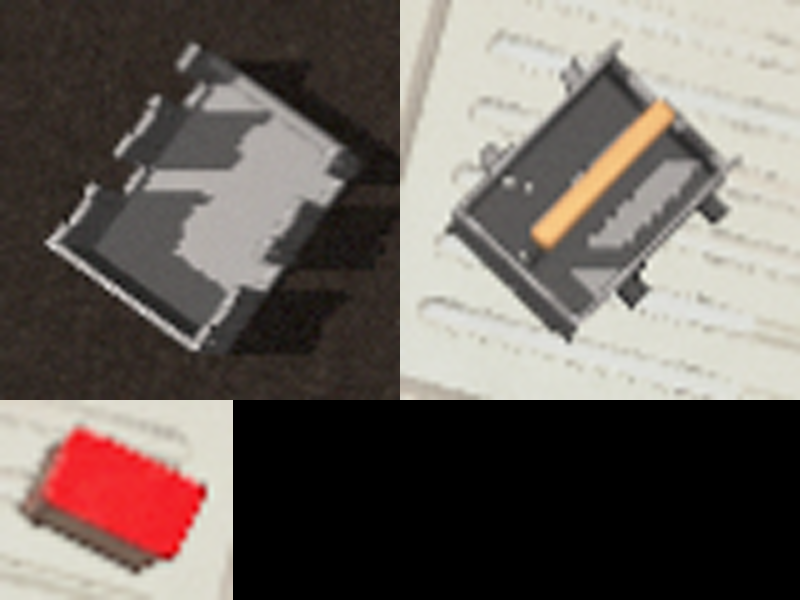

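Crop confirms the choice: grey tote on the left, caddy with wooden bar on the right, red-lidded tin below. The slot spacing puts the tote's low end at the upper right, and the pin spacing puts the caddy's low end at the upper right too, so the caddy needs about a half turn. Next I compute poses.

```bash
cat >> h.py <<'E'
from scipy.optimize import least_squares
def fit(f,uv,loc,x0,z0=0.):
    "planar pose x,y,yaw of an object from pixels of known local points"
    uv=np.array(uv,float);loc=np.array(loc,float)
    def W(p):
        c,s=np.cos(p[2]),np.sin(p[2]); return np.c_[loc[:,0]*c-loc[:,1]*s+p[0],loc[:,0]*s+loc[:,1]*c+p[1],loc[:,2]+z0]
    r=least_squares(lambda p:(proj(f,W(p))-uv).ravel(),x0,loss='soft_l1',x_scale=[.01,.01,.1])
    return r.x,(proj(f,W(r.x))-uv)
E
python3 - <<'E'
from h import *
r=lambda x,a: print(x,a[0].round(4),np.degrees(a[0][2]).round(1),a[1].round(1).tolist())
print(pt('t0',[(185,223.6),(213,185)],.09)[:,:2], pt('t0',[(303,140),(70,72),(303,132)],.275)[:,:2])
for y in (0.4,-2.7,2.,-1.):
  r('tote',fit('t0',[(185,223.6),(215,245),(245,206),(213,185)],[(.075,.056,.09),(.075,-.056,.09),(-.075,-.056,.09),(-.075,.056,.09)],[.48,.36,y]))
for y in (-2.7,2.,):
  r('caddy',fit('t0',[(349.6,167.6),(369.8,187.),(397.8,158.9),(377.1,140.5),(385.5,149.6),(365,171.7)],[(.064,.046,.07),(.064,-.046,.07),(-.064,-.046,.035),(-.064,.046,.035),(-.05,0,.106),(.05,0,.106)],[.64,-.11,y],-.001))
  r('caddy2',fit('t0',[(349.6,167.6),(369.8,187.),(397.8,158.9),(377.1,140.5),(385.5,149.6),(365,171.7)],[(.064,.046,.07),(.064,-.046,.07),(-.064,-.046,.07),(-.064,.046,.07),(-.05,0,.106),(.05,0,.106)],[.64,-.11,y],-.001))
for y in (1.2,0):
  r('tin',fit('t0',[(424,169.2),(442.75,178.2),(437.8,188.7),(418.75,178.8)],[(.02,.035,.068),(.02,-.035,.068),(-.02,-.035,.068),(-.02,.035,.068)],[.585,-.28,y],-.001))
R=cv2.Rodrigues(np.array(robot.read_state()['orientation']))[0];print(R.round(2))
E
```

```text
[[0.45063108 0.45288998]
 [0.56690533 0.37021893]] [[0.66301477 0.09446212]
 [0.86390443 0.74946621]
 [0.68467348 0.09454672]]
tote [0.4772 0.3628 1.2047] 69.0 [[0.0, -0.4], [-16.0, -56.5], [-0.1, 0.3], [18.1, 56.4]]
tote [ 0.4773  0.3656 -2.4801] -142.1 [[58.8, -0.5], [-1.0, 1.2], [-60.6, 0.5], [0.9, -1.3]]
tote [ 0.4772  0.3628 -5.0785] -291.0 [[0.0, -0.4], [-16.0, -56.5], [-0.1, 0.3], [18.1, 56.4]]
tote [ 0.4773  0.3656 -2.4801] -142.1 [[58.8, -0.5], [-1.0, 1.2], [-60.6, 0.5], [0.9, -1.3]]
caddy [ 0.6391 -0.1159 -2.699 ] -154.6 [[47.3, 7.1], [-0.0, 0.6], [-47.1, -6.8], [0.0, -0.7], [-17.4, -4.3], [17.8, 3.6]]
caddy2 [ 0.6364 -0.1139 -2.6726] -153.1 [[47.0, 7.4], [-0.0, 1.6], [-47.4, -7.5], [0.0, -2.4], [-18.5, -3.2], [17.6, 4.3]]
caddy [ 0.6383 -0.1155  2.4327] 139.4 [[22.5, 20.6], [-20.9, -18.4], [-23.2, -19.2], [20.1, 18.1], [0.5, -1.6], [-0.5, 1.4]]
caddy2 [ 0.6383 -0.1155  2.4332] 139.4 [[22.5, 20.6], [-20.9, -18.4], [-21.9, -21.6], [21.8, 16.1], [0.5, -1.6], [-0.5, 1.4]]
tin [ 0.5897 -0.2893 -0.4818] -27.6 [[-0.4, -1.7], [1.1, -0.1], [0.4, 0.9], [-1.0, 0.2]]
tin [ 0.5897 -0.2893 -0.4818] -27.6 [[-0.4, -1.7], [1.1, -0.1], [0.4, 0.9], [-1.0, 0.2]]
[[ 0.95  0.3  -0.  ]
 [ 0.3  -0.95  0.  ]
 [ 0.   -0.   -1.  ]]
```

```bash
python3 - <<'E'
from h import *
r=lambda x,a: print(x,a[0].round(4),np.degrees(a[0][2]).round(1),a[1].round(1).tolist())
r('tote',fit('t0',[(185,223.6),(215,245),(245,206),(213,185)],[(.075,-.056,.09),(.075,.056,.09),(-.075,.056,.09),(-.075,-.056,.09)],[.48,.36,2.5]))
uv=[(349.6,167.6),(369.8,187.),(397.8,158.9),(377.1,140.5),(385.5,149.6),(365,171.7)]
for h in (.035,.07):
  r('caddy',fit('t0',uv,[(.064,-.046,.07),(.064,.046,.07),(-.064,.046,h),(-.064,-.046,h),(-.05,0,.106),(.05,0,.106)],[.64,-.11,2.5],-.001))
c=snap('wrist','w0'); print(c['mount'])
import plant;print([n for n in dir(robot) if n[0]!='_'])
E
```

```text
tote [0.4771 0.3637 2.5201] 144.4 [[-0.0, 0.6], [-0.3, 1.2], [-0.6, -0.6], [1.6, -1.3]]
caddy [ 0.6388 -0.1167  2.3748] 136.1 [[-0.6, -0.6], [1.2, 0.8], [0.1, 1.0], [-0.6, -0.8], [1.6, -1.1], [-0.8, 0.6]]
caddy [ 0.6368 -0.1143  2.3684] 135.7 [[-1.4, -0.1], [0.2, 1.5], [1.1, -0.2], [0.0, -2.6], [0.9, -0.4], [-1.7, 1.2]]
[[ 1.44622255e-03 -9.62076589e-01 -2.72775633e-01  7.49618164e-02]
 [ 9.99998770e-01  1.55672756e-03 -1.88691215e-04  2.70495235e-04]
 [ 6.06172746e-04 -2.72775025e-01  9.62077657e-01 -1.66230938e-01]
 [ 0.00000000e+00  0.00000000e+00  0.00000000e+00  1.00000000e+00]]
['IKError', 'grip_point_offset', 'read_state']
```

```bash
python3 -m inch '[40,28,0,5,100, 80,56,0,10,100, 120,84,0,16,100, 160,112,0,22,100, 200,138,0,27,100, 240,166,0,32,100, 280,194,0,38,100, 310,214,0,42,100, 330,228,0,45,100, 345,240,0,45,100]' 
python3 -m inch '[20,12,-10,0,100, 45,32,-40,0,100, 60,40,-60,0,100, 65,43,-65,0,100, 65,43,-65,0,100, 65,43,-65,0,100]'
python3 - <<'E'
from h import *
snap('wrist','w1')
for z,n in((-.001,'tin'),):
  pass
E
```

```text
t: 0.98
tool_pos: [0.5229, -0.3331, 0.2183]
orientation: [-2.684, -1.632, 0.0]
force: [0.1, -1.3, -0.1]
opening: 0.0932
gripper_force: 0.0
t: 1.48
tool_pos: [0.5861, -0.292, 0.1538]
orientation: [-2.686, -1.628, 0.001]
force: [0.2, -0.4, 0.9]
opening: 0.0929
gripper_force: 0.0
```

View pics/w1.png

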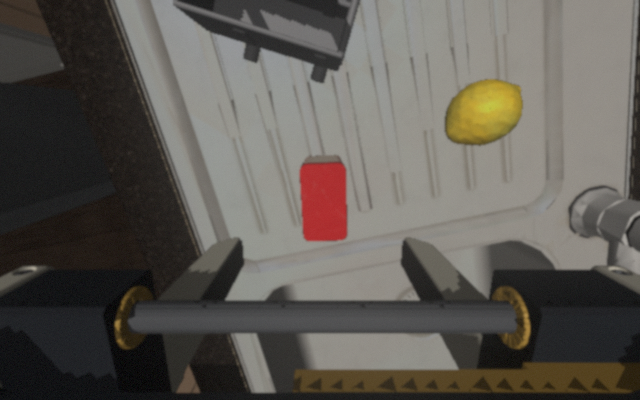

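The wrist view shows the tin's red lid at about (301..347, 163..241), well aligned, with the caddy at the top left and the lemon at the right.

```bash
python3 - <<'E'
from h import *
i=cv2.imread('pics/w1.png').astype(int)
m=((i[...,2]>130)&(i[...,1]<80)&(i[...,0]<80)).astype(np.uint8)
n,l,st,ct=cv2.connectedComponentsWithStats(m);k=1+st[1:,4].argmax()
q=cv2.boxPoints(cv2.minAreaRect(np.argwhere(l==k)[:,::-1].astype(np.float32)));print(q,st[k])
P=pt('w1',q,.067);print(P.mean(0));print([np.linalg.norm(P[j]-P[j-1]).round(4) for j in range(4)],[np.degrees(np.arctan2(*(P[j]-P[j-1])[[1,0]])).round(1) for j in range(4)])
s=robot.read_state();R=cv2.Rodrigues(np.array(s['orientation']))[0];print(s['tool_pos'],np.degrees(np.arctan2(R[1,1],R[0,1])),R[:,2])
E
```

```text
[[299.5065  163.72838]
 [344.78384 162.43474]
 [346.98203 239.37193]
 [301.70468 240.66557]] [ 300  163   47   78 3373]
[ 0.5889328  -0.28785132  0.067     ]
[np.float64(0.0684), np.float64(0.0374), np.float64(0.0683), np.float64(0.0402)] [np.float64(63.0), np.float64(-25.9), np.float64(-114.7), np.float64(154.3)]
[ 0.58634574 -0.29284292  0.15503951] -27.63059128214718 [ 8.58902618e-04 -1.10463752e-03 -9.99999021e-01]
```

```bash
python3 -m inch '[3,5,-20,1,100, 3,5,-50,1,100, 3,5,-80,1,100, 3,5,-105,1,100, 3,5,-120,1,100, 3,5,-126,1,100, 3,5,-126,1,100, 3,5,-126,1,0, 3,5,-126,1,0, 3,5,-126,1,0]' 15
python3 -m inch '[0,0,0,0,0, 0,0,0,0,0, 0,0,0,0,0, 0,0,0,0,0]'
```

```text
t: 2.37
tool_pos: [0.591, -0.2876, 0.0301]
orientation: [2.67, 1.649, 0.003]
force: [0.4, -0.3, -0.6]
opening: 0.0776
gripper_force: 0.0
t: 2.7
tool_pos: [0.5897, -0.2866, 0.0278]
orientation: [2.673, 1.651, 0.0]
force: [-0.3, -1.1, 0.1]
opening: 0.0509
gripper_force: 0.0
```

```bash
python3 -m inch '[0,0,0,0,0, 0,0,0,0,0, 0,0,0,0,0, 0,0,0,0,0, 0,0,10,0,0, 0,0,30,0,0, 0,0,60,0,0, 0,0,95,0,0, 0,0,125,0,0, 0,0,150,0,0]'
```

```text
t: 3.53
tool_pos: [0.5901, -0.2869, 0.1813]
orientation: [2.671, 1.65, 0.002]
force: [0.9, -0.1, -0.6]
opening: 0.0392
gripper_force: 14.9
```

```bash
python3 -m inch '[-10,15,10,0,0, -25,45,20,0,0, -45,80,25,0,0, -65,114,25,0,0, -85,148,25,0,0, -100,185,25,0,0, -110,224,25,-2,0, -115,264,25,-4,0, -120,304,25,-6,0, -125,344,25,-8,0]'
python3 -m inch '[-5,38,0,-1,0, -10,76,0,-1,0, -15,114,0,-1,0, -20,150,0,-1,0, -24,180,0,-1,0, -28,205,0,-1,0, -30,225,0,-1,0, -30,240,0,-1,0, -30,248,0,-1,0, -30,248,0,-1,0]'
python3 -m inch '[0,0,0,0,0, 0,0,0,0,0, 0,0,0,0,0]'
python3 - <<'E'
from h import *
snap('wrist','w2')
E
```

```text
t: 4.37
tool_pos: [0.4638, 0.0589, 0.2036]
orientation: [2.783, 1.457, 0.002]
force: [2.2, 0.4, -1.0]
opening: 0.0394
gripper_force: 14.9
t: 5.2
tool_pos: [0.4343, 0.3065, 0.203]
orientation: [-2.793, -1.438, -0.0]
force: [-0.8, -0.2, -0.9]
opening: 0.0395
gripper_force: 14.9
t: 5.45
tool_pos: [0.4348, 0.3044, 0.2028]
orientation: [2.795, 1.434, -0.0]
force: [1.2, -0.6, -1.4]
opening: 0.039
gripper_force: 14.9
```

View pics/w2.png

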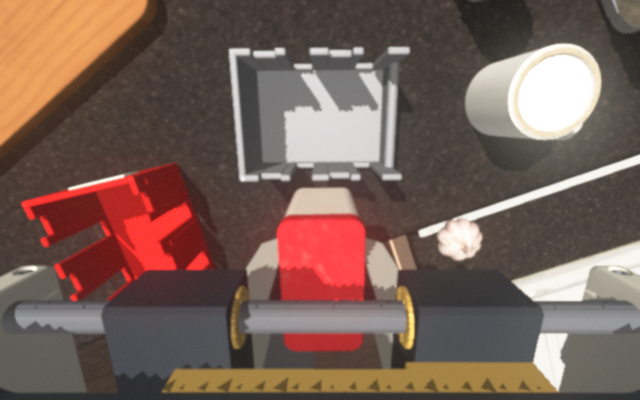

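The grey tote is clear, with its rim from (231,50) to (408,49) at the back and (240,181) to (401,178) at the front. The full end is on the left and the low end on the right. I'll zoom for the corners.

```bash
python3 - <<'E'
from h import *
i=cv2.imread('pics/w2.png')[35:190,220:420]
cv2.imwrite('pics/w2c.png',cv2.resize(i,None,fx=3.8,fy=3.8,interpolation=cv2.INTER_CUBIC))
E
```

```text
(no output)
```

View pics/w2c.png

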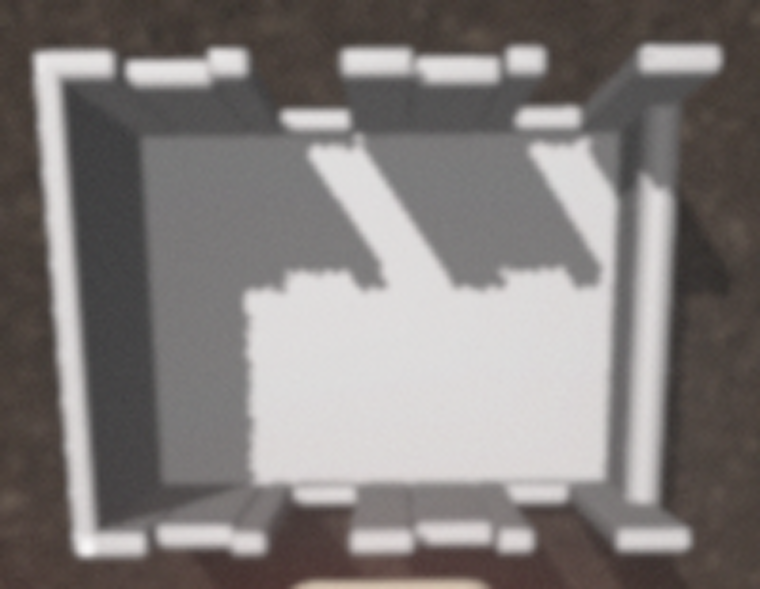

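```bash
python3 - <<'E'
from h import *
xs=[75,57,37,28,8,-8,-28,-37,-57,-75]
t=list(zip([35,115,210,247,343,412,507,545,640,720],np.linspace(52,45,10)))
b=list(zip([77,147,232,267,351,412,498,533,617,690],np.linspace(555,551,10)))
uv=np.array(t+b)/3.8+[220-.4,35-.4]
loc=[(x/1e3,y,.09) for y in(-.056,.056) for x in xs]
p,e=fit('w2',uv,loc,[.477,.364,2.52]);print(p,np.degrees(p[2]),np.abs(e).max(0),e.mean(0))
s=robot.read_state();R=cv2.Rodrigues(np.array(s['orientation']))[0];g=np.degrees(np.arctan2(-R[1,1],-R[0,1]));print(s['tool_pos'],g)
print('shift',p[:2]-s['tool_pos'][:2],'yaw',np.degrees(p[2])-g)
E
```

```text
[0.47667536 0.36692311 2.52902658] 144.90254950535427 [0.85575334 0.63954341] [-0.00027605  0.07155252]
[0.43485107 0.30441737 0.20273672] 144.3353407818556
shift [0.04182429 0.06250574] yaw 0.5672087234986805
```

```bash
python3 -m inch '[15,22,0,0,0, 30,45,0,0.5,0, 42,63,0,0.5,0, 42,63,-20,0.5,0, 42,63,-55,0.5,0, 42,63,-90,0.5,0, 42,63,-120,0.5,0, 42,63,-140,0.5,0, 42,63,-152,0.5,0, 42,63,-158,0.5,0]'
python3 -m inch '[0,0,-3,0,0, 0,0,-6,0,0, 0,0,-8,0,0, 0,0,-9,0,0, 0,0,-10,0,0, 0,0,-10.5,0,0, 0,0,-10.5,0,0]'
```

```text
t: 6.33
tool_pos: [0.4757, 0.367, 0.0425]
orientation: [2.788, 1.447, -0.005]
force: [-0.7, -0.1, -0.0]
opening: 0.0394
gripper_force: 15.0
t: 6.92
tool_pos: [0.4768, 0.3685, 0.0345]
orientation: [-2.788, -1.448, -0.001]
force: [-0.9, -0.1, -2.0]
opening: 0.0395
gripper_force: 15.0
```

```bash
python3 -m inch '[0,0,-0.7,0,0, 0,0,-1.4,0,0, 0,0,-2,0,0, 0,0,-2,0,0]'
python3 -m inch '[0,0,0,0,0]'
```

```text
t: 7.25
tool_pos: [0.4773, 0.3685, 0.0336]
orientation: [2.788, 1.448, 0.002]
force: [-2.1, -3.5, 7.7]
opening: 0.0392
gripper_force: 15.0
t: 7.33
tool_pos: [0.4773, 0.3685, 0.0336]
orientation: [2.788, 1.448, 0.002]
force: [-2.4, -2.1, 7.6]
opening: 0.0393
gripper_force: 15.0
```

```bash
python3 -m inch '[0,0,1,0,65, 0,0,1,0,65, 0,0,1,0,65, 0,0,1,0,65, 0,0,1,0,65, 0,0,10,0,65, 0,0,40,0,65, 0,0,80,0,65, 0,0,120,0,65, 0,0,160,0,65]'
python3 -m inch '[-20,-30,15,0,100, -42,-63,20,0,100, -42,-63,20,0,100, -42,-63,20,0,100, -42,-63,20,0,100]'
python3 - <<'E'
from h import *
snap('wrist','w3')
E
```

```text
t: 8.17
tool_pos: [0.4761, 0.3681, 0.1943]
orientation: [-2.788, -1.448, 0.001]
force: [1.2, 0.4, 0.1]
opening: 0.061
gripper_force: 0.0
t: 8.58
tool_pos: [0.4349, 0.3056, 0.2129]
orientation: [-2.788, -1.448, -0.003]
force: [-0.5, 0.4, 0.1]
opening: 0.0892
gripper_force: 0.0
```

View pics/w3.png

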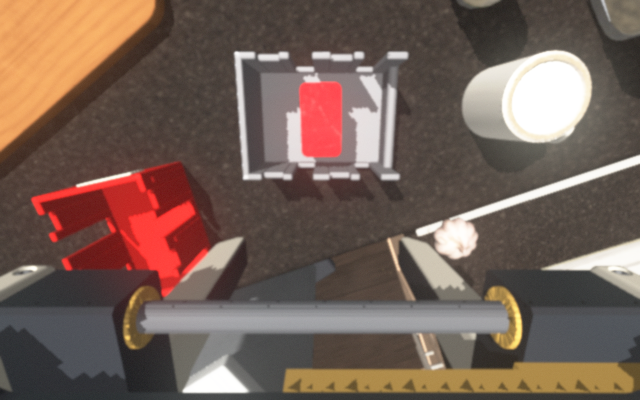

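The tin stands upright at (321,120) inside the tote, and the tote has not moved. On to the caddy.

```bash
python3 -m inch '[2,-35,0,-7,100, 5,-75,0,-14,100, 8,-115,0,-21,100, 12,-155,0,-28,100, 20,-195,0,-35,100, 30,-233,0,-42,100, 45,-268,0,-49,100, 65,-300,0,-56,100, 90,-325,0,-63,100, 115,-345,0,-70,100]'
python3 -m inch '[15,-15,0,-7,100, 30,-25,0,-14,100, 39,-29,0,-21,100, 39,-29,0,-28,100, 39,-29,0,-29,100, 39,-29,0,-29,100, 39,-29,0,-29,100]'
python3 - <<'E'
from h import *
snap('wrist','w4');print(robot.read_state()['q'])
E
```

```text
t: 9.47
tool_pos: [0.5513, -0.042, 0.2118]
orientation: [3.113, -0.424, 0.0]
force: [0.2, 0.9, 0.3]
opening: 0.0929
gripper_force: 0.0
t: 10.05
tool_pos: [0.5888, -0.0682, 0.2117]
orientation: [2.914, -1.173, -0.001]
force: [-0.4, 0.1, 0.7]
opening: 0.0931
gripper_force: 0.0
[-2.01931968e-01  1.14040861e-01  1.51819207e+00  7.52548417e-05
  1.50974690e+00  2.13443777e+00]
```

View pics/w4.png

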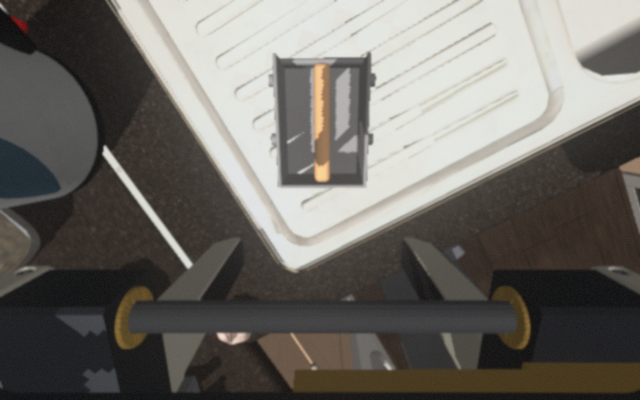

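```bash
python3 - <<'E'
from h import *
i=cv2.imread('pics/w4.png')[45:195,260:385]
cv2.imwrite('pics/w4c.png',cv2.resize(i,None,fx=4,fy=4,interpolation=cv2.INTER_CUBIC))
E
```

```text
(no output)
```

View pics/w4c.png

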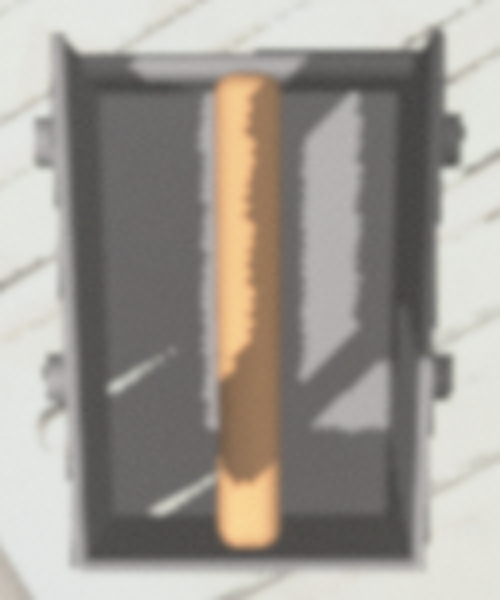

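```bash
python3 - <<'E'
from h import *
uv=np.array([(53,35),(440,30),(72,567),(425,567),(217,75),(281,75),(217,548),(280,548)])/4+[260-.4,45-.4]
loc=[(-.064,-.046,.07),(-.064,.046,.07),(.064,-.046,.07),(.064,.046,.07),(-.05,-.007,.106),(-.05,.007,.106),(.05,-.007,.106),(.05,.007,.106)]
p,e=fit('w4',uv,loc,[.639,-.117,2.37],-.001);print(p,np.degrees(p[2]),e.round(1).tolist())
s=robot.read_state();R=cv2.Rodrigues(np.array(s['orientation']))[0];g=np.degrees(np.arctan2(-R[1,0],-R[0,0]));print(s['tool_pos'],g)
print('shift',p[:2]-s['tool_pos'][:2],'yaw',np.degrees(p[2])-g)
E
```

```text
[ 0.63833217 -0.1165447   2.37980961] 136.35304672588498 [[-1.4, -1.0], [2.2, 0.0], [-0.3, 2.3], [0.6, 2.1], [-0.9, -1.2], [0.3, -1.3], [0.2, 0.8], [-0.1, 0.8]]
[ 0.58870649 -0.06823042  0.21188408] 136.13560907849364
shift [ 0.04962568 -0.04831428] yaw 0.21743764739133553
```

```bash
python3 -m inch '[25,-24,0,0,70, 50,-48,0,0,70, 50,-48,-15,0,70, 50,-48,-50,0,70, 50,-48,-85,0,70, 50,-48,-115,0,70, 50,-48,-130,0,70, 50,-48,-136,0,70, 50,-48,-136,0,40, 50,-48,-136,0,20]' 40
python3 -m inch '[0,0,0,0,0, 0,0,0,0,0, 0,0,0,0,0, 0,0,0,0,0, 0,0,0,0,0, 0,0,0,0,0, 0,0,0,0,0, 0,0,0,0,0, 0,0,0,0,0]'
```

```text
t: 10.93
tool_pos: [0.6393, -0.1166, 0.0774]
orientation: [-2.912, 1.177, -0.002]
force: [0.4, 0.1, -0.1]
opening: 0.0562
gripper_force: 0.0
t: 11.68
tool_pos: [0.6388, -0.1165, 0.0763]
orientation: [-2.912, 1.179, -0.001]
force: [1.8, 1.2, -0.1]
opening: 0.0136
gripper_force: 40.0
```

```bash
python3 -m inch '[0,0,8,0,0, 0,0,25,0,0, 0,0,50,0,0, 0,0,80,0,0, -20,10,105,0,0, -50,20,120,5,0, -85,30,130,11,0, -120,45,137,18,0, -150,65,140,25,0, -170,90,140,32,0]'
python3 -m inch '[-10,25,0,7,0, -15,50,0,14,0, -20,75,0,21,0, -20,100,0,28,0, -20,125,0,35,0, -20,150,0,42,0, -20,175,0,49,0, -20,200,0,56,0, -20,225,0,63,0, -15,250,0,70,0]'
```

```text
t: 12.52
tool_pos: [0.4661, -0.027, 0.2167]
orientation: [3.124, -0.324, -0.001]
force: [-0.5, 1.8, -4.0]
opening: 0.0138
gripper_force: 40.0
t: 13.35
tool_pos: [0.4524, 0.2243, 0.216]
orientation: [-2.744, -1.529, 0.002]
force: [0.6, 0.4, -4.0]
opening: 0.0139
gripper_force: 40.0
```

```bash
python3 -m inch '[2,15,0,7,0, 5,30,0,14,0, 7,45,0,21,0, 10,60,0,28,0, 12,75,0,35,0, 15,90,0,42,0, 18,105,0,49,0, 20,120,0,56,0, 22,130,0,63,0, 24,140,0,70,0]'
python3 -m inch '[0,2,0,7,0, 0,3,0,14,0, 0,3,0,17,0, 0,3,0,17,0, 0,3,0,17,0, 0,3,0,17,0]'
python3 - <<'E'
from h import *
s=robot.read_state();R=cv2.Rodrigues(np.array(s['orientation']))[0];print(s['tool_pos'],R[:,2],s['q'])
g=np.degrees(np.arctan2(R[1,0],R[0,0]));p=np.array([.4767,.3669]);print('shift',p-s['tool_pos'][:2],'yaw',144.9-g)
snap('scene','s5');snap('wrist','w5');snap('top','t5')
a=cv2.imread('pics/w5.png')[0:300,140:540];b=cv2.imread('pics/t5.png')[170:270,160:293]
m=np.zeros((600,800,3),np.uint8);m[:300,:400]=a;m[:300,400:799]=cv2.resize(b,(399,300));m[300:,:450]=cv2.resize(cv2.imread('pics/s5.png')[130:280,130:355],(450,300))
cv2.imwrite('pics/m5.png',m)
E
```

```text
t: 14.18
tool_pos: [0.4771, 0.3636, 0.2156]
orientation: [-1.37, -2.826, 0.003]
force: [-0.6, -0.4, -4.5]
opening: 0.014
gripper_force: 40.0
t: 14.68
tool_pos: [0.4774, 0.3661, 0.216]
orientation: [-0.951, -2.994, 0.001]
force: [0.4, 0.1, -4.6]
opening: 0.0136
gripper_force: 40.0
[0.4773961  0.36605484 0.215961  ] [-5.22084169e-04 -4.55242414e-04 -9.99999760e-01] [ 5.69002833e-01  1.36495222e-01  1.48642581e+00 -1.02354284e-04
  1.51935673e+00 -3.86956765e-01]
shift [-0.0006961   0.00084516] yaw 0.12724927601178138
```

View pics/m5.png

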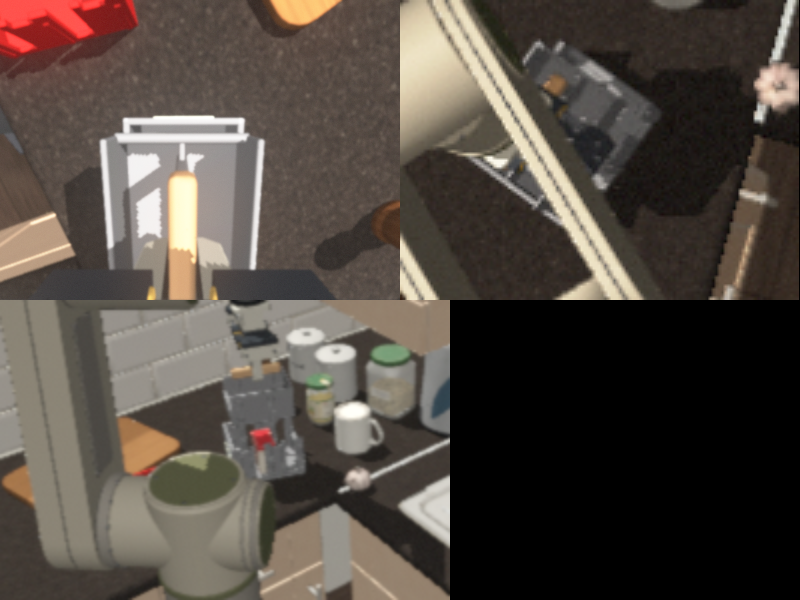

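The caddy hangs level and aligned over the tote. In the wrist view the tote's full end rim is at (264..383,119) and the caddy's low end side rims are at (242,140) and (404,138). The tin is visible below in the scene view. I'll check these numerically.

```bash
python3 - <<'E'
from h import *
def W(p,loc):
    c,s=np.cos(p[2]),np.sin(p[2]);return [(x*c-y*s+p[0],x*s+y*c+p[1],z) for x,y,z in loc]
print('tote',proj('w5',W((.4767,.3669,np.radians(144.9)),[(.075,.056,.09),(.075,-.056,.09)])).round(1))
zc=.216+.019-.096
print('caddy',proj('w5',W((.4774,.3661,np.radians(-35.1)),[(-.064,-.046,zc+.07),(-.064,.046,zc+.07),(-.064,-.046,zc+.035),(-.064,.046,zc+.035),(-.05,-.007,zc+.106),(-.05,.007,zc+.106)])).round(1))
# tote full-end rim edges in the picture
g=cv2.cvtColor(cv2.imread('pics/w5.png'),cv2.COLOR_BGR2GRAY)
for r in(123,127): print(r,[(c,int(g[r,c])) for c in list(range(258,270))+list(range(378,390))])
print([(r,int(g[r,270])) for r in range(112,128)]);print([(r,int(g[r,375])) for r in range(112,128)])
b=g[100:300,200:450]; print('caddy L',[(c,int(g[150,c])) for c in range(238,252)],'R',[(c,int(g[150,c])) for c in range(394,410)])
i=cv2.imread('pics/w5.png').astype(int)[:,300:345]
print('bar L-R',[(300+c,i[200,c].tolist()) for c in (5,6,7,8,9,10,34,35,36,37,38,39,40)]); print([(r,i[r,22].tolist()) for r in range(164,180,1)])
E
```

```text
tote [[261.9 118. ]
 [384.  118. ]]
caddy [[240.2 140.8]
 [406.2 140.7]
 [253.7 137. ]
 [392.2 136.9]
 [308.1 178. ]
 [338.9 177.9]]
123 [(258, 90), (259, 93), (260, 92), (261, 96), (262, 131), (263, 186), (264, 227), (265, 238), (266, 241), (267, 239), (268, 236), (269, 231), (378, 234), (379, 245), (380, 249), (381, 249), (382, 245), (383, 226), (384, 170), (385, 118), (386, 101), (387, 97), (388, 93), (389, 90)]
127 [(258, 86), (259, 85), (260, 87), (261, 92), (262, 123), (263, 182), (264, 225), (265, 241), (266, 243), (267, 241), (268, 232), (269, 198), (378, 205), (379, 232), (380, 242), (381, 244), (382, 236), (383, 208), (384, 146), (385, 100), (386, 86), (387, 78), (388, 79), (389, 80)]
[(112, 86), (113, 82), (114, 82), (115, 82), (116, 95), (117, 137), (118, 200), (119, 233), (120, 241), (121, 242), (122, 238), (123, 226), (124, 194), (125, 157), (126, 145), (127, 147)]
[(112, 85), (113, 85), (114, 85), (115, 84), (116, 95), (117, 141), (118, 212), (119, 242), (120, 247), (121, 246), (122, 240), (123, 224), (124, 181), (125, 137), (126, 112), (127, 109)]
caddy L [(238, 89), 
[... 351 characters left out ...]
-R [(305, [146, 151, 164]), (306, [143, 151, 167]), (307, [139, 157, 186]), (308, [136, 173, 218]), (309, [146, 198, 241]), (310, [163, 220, 251]), (334, [195, 246, 255]), (335, [180, 236, 254]), (336, [160, 210, 245]), (337, [148, 175, 212]), (338, [146, 156, 176]), (339, [147, 152, 164]), (340, [147, 151, 163])]
[(164, [138, 141, 148]), (165, [137, 140, 148]), (166, [136, 139, 147]), (167, [136, 140, 148]), (168, [138, 141, 150]), (169, [135, 140, 155]), (170, [130, 147, 169]), (171, [123, 153, 189]), (172, [122, 161, 206]), (173, [127, 170, 217]), (174, [132, 178, 225]), (175, [142, 193, 238]), (176, [158, 216, 249]), (177, [177, 234, 254]), (178, [194, 245, 255]), (179, [204, 249, 255])]
```

Alignment is within 1 mm, so I lower straight down.

```bash
python3 -m inch '[0,0,-8,0,0, 0,0,-20,0,0, 0,0,-32,0,0, 0,0,-40,0,0, 0,0,-44,0,0, 0,0,-47,0,0, 0,0,-50,0,0, 0,0,-52,0,0, 0,0,-54,0,0, 0,0,-54,0,0]'
python3 -m inch '[0,0,-1,0,0, 0,0,-2,0,0, 0,0,-3,0,0, 0,0,-4,0,0, 0,0,-4.5,0,0, 0,0,-5,0,0, 0,0,-5,0,0, 0,0,-5,0,0]'
```

```text
t: 15.67
tool_pos: [0.4776, 0.3664, 0.1621]
orientation: [0.947, 2.995, 0.0]
force: [-0.8, 0.6, -4.1]
opening: 0.013
gripper_force: 40.0
t: 16.33
tool_pos: [0.4776, 0.3664, 0.1575]
orientation: [0.947, 2.995, 0.0]
force: [-1.0, -1.9, -0.7]
opening: 0.0138
gripper_force: 40.0
```

```bash
python3 -m inch '[0,0,-0.5,0,0, 0,0,-1,0,0, 0,0,-1,0,0]'
python3 -m inch '[0,0,0,0,0]'
```

```text
t: 16.58
tool_pos: [0.4778, 0.3665, 0.1573]
orientation: [0.947, 2.995, 0.001]
force: [-4.5, -2.1, 6.2]
opening: 0.0135
gripper_force: 40.0
t: 16.67
tool_pos: [0.4778, 0.3665, 0.1573]
orientation: [0.947, 2.995, 0.001]
force: [-5.0, -3.0, 6.7]
opening: 0.0136
gripper_force: 40.0
```

Seated at the expected height, with the force now taken from below. Release and withdraw straight up, keeping clear of the side walls.

```bash
python3 -m inch '[0,0,0.5,0,50, 0,0,0.5,0,50, 0,0,0.5,0,50, 0,0,0.5,0,50, 0,0,0.5,0,50, 0,0,0.5,0,50, 0,0,10,0,50, 0,0,30,0,50, 0,0,60,0,50, 0,0,90,0,50]'
python3 -m inch '[-25,-25,10,0,50, -50,-50,10,0,50, -75,-75,10,0,50, -75,-75,10,0,50, -75,-75,10,0,50, -75,-75,10,0,50, -75,-75,10,0,50]'
python3 - <<'E'
from h import *
snap('wrist','w6');snap('top','t6')
def W(p,loc):
    c,s=np.cos(p[2]),np.sin(p[2]);return [(x*c-y*s+p[0],x*s+y*c+p[1],z) for x,y,z in loc]
i=cv2.imread('pics/w6.png').astype(int)
m=((i[...,2]>150)&(i[...,2]-i[...,0]>50)&(i[...,1]>90)).astype(np.uint8)
n,l,st,ct=cv2.connectedComponentsWithStats(m)
print([(st[k].tolist()) for k in range(1,n) if st[k,4]>150])
zc=.08
print('bar pred',proj('w6',W((.4767,.3669,np.radians(-35.1)),[(x,y,zc+.106) for x in(-.05,.05) for y in(-.007,.007)])).round(1).tolist())
print('rim pred',proj('w6',W((.4767,.3669,np.radians(-35.1)),[(x,y,zc+.07) for x in(-.064,.064) for y in(-.046,.046)])).round(1).tolist())
E
```

```text
t: 17.5
tool_pos: [0.477, 0.3659, 0.2468]
orientation: [-0.947, -2.994, 0.002]
force: [-0.2, 1.0, 0.1]
opening: 0.0462
gripper_force: 0.0
t: 18.08
tool_pos: [0.4035, 0.292, 0.257]
orientation: [0.947, 2.995, 0.002]
force: [-0.1, 0.1, -0.3]
opening: 0.0465
gripper_force: 0.0
[[473, 0, 118, 51, 3602], [434, 173, 27, 97, 1575], [0, 194, 85, 84, 3074], [202, 200, 68, 26, 270], [85, 238, 79, 30, 275], [193, 248, 59, 22, 172], [215, 289, 19, 60, 394]]
bar pred [[445.8, 175.2], [463.7, 175.2], [433.0, 288.5], [449.0, 288.5]]
rim pred [[387.5, 152.1], [491.7, 152.2], [379.8, 281.5], [472.0, 281.6]]
```

The bar appears at (434..461, from row 173), within about 2 px of the prediction for the stacked, level pose, and the hand is clear. Handing in.

```bash
python3 -c "from plant import job;print(job.close_job())"
```

```text
the job is handed in; nothing more can be done
None
```

The job is handed in after about 18 s of robot time: the tin stands upright in the grey tote, the caddy sits on it with its low end opposite the tote's and its pins in the shallow notches (judged from seating height and one wrist-camera check), and the gripper is clear; the hand-in gave no verdict.

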